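# Close the vial leak tester with its bayonet lid

## Robot

A 6-joint arm with a two-finger parallel gripper is mounted at the origin on the work surface. World frame = base frame: x ahead of the robot, y to its left, z up, the work surface at z = 0. Lengths are in m, angles in rad, forces in N, time in s.
With the tool pointing down it reaches from about 0.375 to 0.975 m from the base axis. Payload 3.8 kg.
Tool frame: the origin (TCP) lies on the centre line of the jaws, within the pads' length; the fingertips stand 22 mm ahead of it and the grasp point (between the pads) lies 3 mm ahead of it; z points along the fingers, x is the direction in which the jaws open and shut, and the axes are right-handed (so a half turn about z gives the same grasp; the last joint's range is limited). The gripper opens to 85 mm and grips with 20 to 120 N. Pads are 22 mm wide; open, the fingers measure 114 mm over their backs; the gripper's body (76 mm by 85 mm) begins 54 mm behind the grasp point. The pads swing forward as they close: fully open they stand 13 mm farther back than shut.
Start: joints at [-1.29, 0.264, 1.604, -0, 1.274, -0.037], TCP at [0.211, -0.641, 0.253] pointing down, gripper open.
Joint ranges: [-2.63, 2.63], [-0.94, 2.18], [0.31, 2.57], [-1.31, 4.45], [0, 2.66], [-2.55, 2.55]. Speed limits (rad/s): [2.57, 2.57, 3.14, 3.14, 3.14, 3.14].

## Interface

Orientations are given as a rotation vector (axis times angle).
In Python, from workcell import bot, viewer gives the robot as it stands.
- The arm moves only by the tool move_arm, never from a script. Its argument "series" is text: rows parted by semicolons, each of 7 numbers parted by spaces: the turn, a rotation vector about the tool's x, y, z scaled (see below), then the shift along the tool's x, y, z scaled (see below), then the opening, from -1 (shut) to 1 (fully open). A call has exactly 8 rows; each row is the pose to reach, as a shift and turn from the pose commanded when the call began, along the tool's axes at that moment; what a row does not reach only later rows make up. The controller multiplies each number of a shift by 100 mm and each number of a turn by 120 degrees. A row lasts 1/10 s, in which the tool goes at most 50 mm and 8.59 degrees, less where a joint would pass 70% of its speed; a pose out of reach is approached as far as the arm can. A call with a number of a shift or a turn outside -1 to 1 is refused whole. A call with a gripper value outside its range is refused whole. The fingers move at their own pace and stop on an object; "squeeze" is the grip in N (left out, the last holds). Time passes only in rows, so rows that repeat a pose let the fingers close, or fill a call up. It gives the time, the measured TCP pose, the force and the opening at its end, in the units of the state.
- bot.read_state(): the state, without advancing time (a new reading comes with each control period).
- viewer.read_camera(name): name is "side" or "top"; returns a dict with "pixels" (480x640x3 uint8, red, green, blue), "K" (3x3 intrinsics, pixels), "world_to_cam" (4x4, takes a point from world to camera coordinates). Camera axes: x right, y up, looking along -z (the intrinsics and any distortion apply to the point x, -y, -z); pixel columns grow to the right and rows downward; lengths in m; the calibration is good to about 2 mm. A picture is of the moment at which its call begins. There is no depth.
- bot.finish_job(): hands the job in, once; it reports no verdict.
The state is a dict: "time": time; "q": joint angles; "joint_vel": joint speeds; "joint_torque": joint torques, N m; "tool_pos": TCP position; "tcp_rot": TCP orientation; "wrist_force": force on the tool from outside, world axes, zero at the start; "torque": the same for the moment, N m; "width": opening from 0.0 (shut) to 1.0 (fully open).
Only numpy, scipy, OpenCV 4.12 (cv2) and the standard library are available. Lean on these libraries where they do the work, as an engineer would, in place of code of your own. Each camera call takes 0.05 s, during which the arm holds its last target.

## Task

Close the vial leak tester: pick up the loose white lid by its black bar, lower it level into the chamber so that its two ramped wings pass between the two steel pins and it rests on the orange sealing plate, then twist it clockwise (seen from above) until you feel its ramps bite under the pins, and then about fifteen degrees more, so that it is cammed tight without being forced. Let go of it, and leave the small vials and the brown jar where they are.

Things in the scene. Friction and masses are not known exactly. Their poses are not given: they have to be found in the camera images.
- lid: The loose lid, about 300 g, standing on the bench at first. White round core, radius 31 mm, 24 mm high; a black bar handle on it along the lid's x; at its foot two wings to radius 40 mm, each spanning 110 degrees: from 35 to 145 degrees counter-clockwise of x (from above), and the same half a turn on. The 70 degree gaps lie under the bar's ends. Origin: centre of its underside, z up.
- lid_grip (a point): The middle of the lid's black bar handle: 62 mm long (lid x), 16 mm wide (lid y), from 24 to 60 mm above the lid's underside; this point is at 42 mm. Grip it across the 16 mm. Half a turn of the lid makes no difference.
- lid_ramp (a point): The low end of one wing's upper face, which is a ramp: here, 35 degrees counter-clockwise of the lid's x, it is 4 mm above the lid's underside; it rises 0.14 mm per degree going counter-clockwise for 88 degrees, then is level. Twisted clockwise, this end goes under a pin first.
- pins: Two fixed steel pins in the chamber wall, a red mark on the rim above each: 7 mm thick, on one diameter (x axis), reaching inward to 33.5 mm from the chamber's axis. Origin: on that axis, at the pins' centre height, 83 mm above the bench. With the bar along the pins' line, or up to 25 degrees either way of it, the wings pass down between them. Going in 15 to 20 degrees clockwise shortens the twist.
- tester: The leak tester, fixed to the bench: aluminium plate 190 mm square, 12 mm thick; white chamber 112 mm across, rim 90 mm high, bore radius 42 mm, open at the top; two black star knobs, 46 mm high, on opposite corners of the plate. Origin: centre of the plate's underside, on the chamber's axis; x along the pins, z up.
- rim (a point): Centre of the chamber's mouth, level with its rim, 90 mm above the bench. Turning clockwise past the bite, each degree presses the ramps about 1 N harder on the pins: 6 to 25 N is tight, over 35 N, even for a moment, is damage (so is pulling the lid up against the pins). Friction keeps the tightened lid in place when released, and hides the twisting torque from a hand that stands still; the downward pull of the lid shows the bite.
- seal_mid (a point): Mean place of the top of the orange sealing plate (radius 36 mm, spring 10 N per mm) on which the lid lies. It really stands up to 2.5 mm higher or lower, unlike each time, so the ramps bite anywhere from 42 to 78 degrees clockwise of the bar-along-pins position; fifteen degrees more draw the lid down about 2 mm and pull a hand that holds it down by some newtons: follow it down.
- vial_a: A clear vial with a pink cap, 22 mm across, 42 mm high, standing on the tester's white block, 24 mm above the bench, at a corner. Leave alone. Origin: centre of its underside.
- vial_b: The same kind of vial on the opposite corner. Leave alone. Origin: centre of its underside.
- jar: A brown jar with a white cap, 44 mm across, 65 mm high, standing on the bench. Leave alone. Origin: centre of its underside.
Things that resemble listed ones, but are neither listed nor needed, are in the scene too. Leave any pink look-alike of the lid alone.

How it is judged:
By the outcome, as a careful person would: the job done as asked, in the order asked, and still so for the second after the job is handed in, with the robot touching nothing.
It also fails if it takes over 72 s, if anything falls off the work surface, if the arm or the gripper's body presses on something with over 40 N, if the wrist force passes 120 N, or if a joint passes its speed limit or range.

## Working session

There is one attempt and no reset: what is moved stays moved. The work goes in short steps, Python scripts to look and compute and a tool call to move; the robot and the scene stay as the last step left them, time stands still between calls to the robot, and variables do not carry over. Pictures are saved under pics/ and viewed, and the job is handed in when it is done.

Besides the shell and the picture viewer there is one more tool, called as name(argument=value, ...) on one line, values as JSON. move_arm: Moves the arm, as the interface text tells. Its arguments: {"type":"object","properties":{"series":{"type":"string"},"squeeze":{"type":"number"}},"required":["series"]}

```bash
ls; mkdir -p pics; python3 - <<'E'
from workcell import bot, viewer
import cv2,numpy as np
print(bot.read_state())
for n in("top","side"):
    d=viewer.read_camera(n);cv2.imwrite(f"pics/{n}0.png",d["pixels"][:,:,::-1]);np.savez(f"pics/{n}0.npz",**{k:np.array(v) for k,v in d.items()})
    print(n,d.keys(),d["K"],d["world_to_cam"])
E
```

```text
pics
{'time': 0.0, 'q': array([-1.28988910e+00,  2.64749303e-01,  1.60539905e+00,  1.55136800e-05,
        1.27366409e+00, -3.69135254e-02]), 'joint_vel': array([ 0.00236693, -0.00060282,  0.00182613,  0.00192184, -0.00028405,
       -0.00081526]), 'joint_torque': array([-3.23422501e-03, -5.15121174e+01, -3.67320585e+01, -4.70487739e-04,
        1.28955589e-02,  6.94698571e-06]), 'tool_pos': array([ 0.21074049, -0.64054104,  0.25195102]), 'tcp_rot': array([-2.54385622,  1.84112252,  0.00273175]), 'wrist_force': array([-0.65731486,  0.06013136, -0.16822887]), 'torque': array([ 0.01856168, -0.0227883 ,  0.0147488 ]), 'width': 0.9995414288054167}
top dict_keys(['pixels', 'K', 'world_to_cam']) [[611.37446056   0.         320.26259591]
 [  0.         611.37446056 239.70993158]
 [  0.           0.           1.        ]] [[-7.05741611e-03 -9.99851482e-01 -1.57227913e-02 -6.29086534e-04]
 [ 9.93510093e-01 -8.79593815e-03  1.13403379e-01 -5.84368736e-01]
 [-1.13524833e-01 -1.48204170e-02  9.93424616e-01 -1.11668998e+00]
 [ 0.00000000e+00  0.00000000e+00  0.00000000e+00  1.00000000e+00]]
side dict_keys(['pixels', 'K', 'world_to_cam']) [[549.57493233   0.         316.66587646]
 [  0.         549.57493233 240.60649604]
 [  0.           0.           1.        ]] [[ 0.87789186 -0.47869611  0.01248673 -0.52452091]
 [ 0.31059951  0.58907499  0.74600174 -0.22058107]
 [-0.36446375 -0.65103048  0.66582691 -0.6312083 ]
 [ 0.          0.          0.          1.        ]]
```

View pics/top0.png

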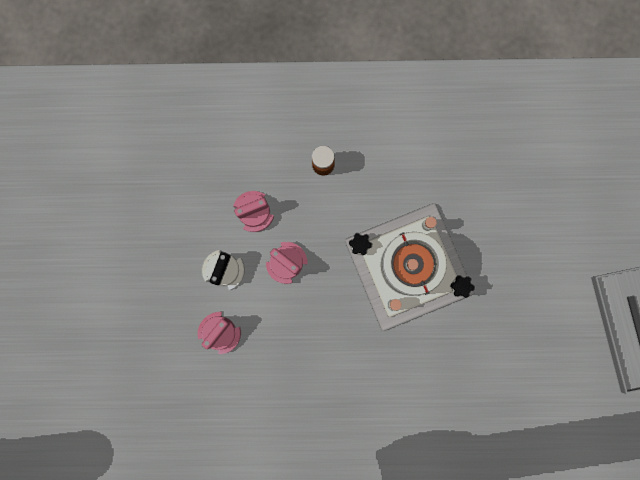

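View pics/side0.png

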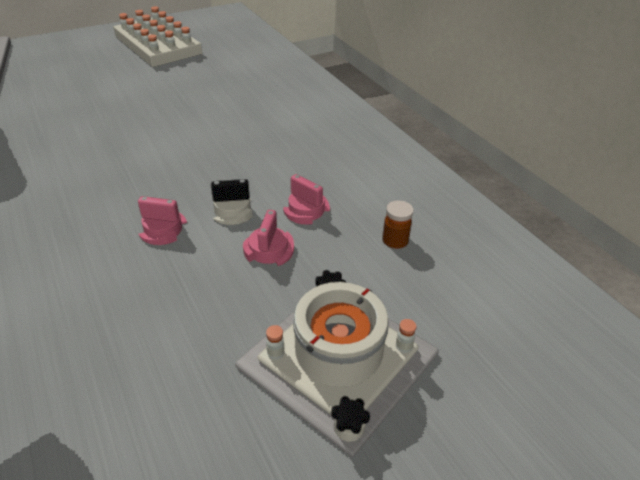

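The top view shows the white lid with its black bar at about (221,268), and the chamber at (413,264) with red marks at about (404,238) and (426,288). Pink look-alikes stand at (254,210), (287,262) and (219,333). I'll zoom in next.

```bash
cat > h.py <<'E'
import numpy as np,cv2
def load(n): 
    d=np.load(n); return d["pixels"],d["K"],d["world_to_cam"]
def ray(K,W,u,v):
    d=np.array([(u-K[0,2])/K[0,0],-(v-K[1,2])/K[1,1],-1.]); R=W[:3,:3]
    return -R.T@W[:3,3], R.T@d
def onz(K,W,u,v,z):
    o,d=ray(K,W,u,v); return o+d*(z-o[2])/d[2]
def proj(K,W,p):
    c=W[:3,:3]@np.asarray(p)+W[:3,3]; return np.array([K[0,2]+K[0,0]*c[0]/-c[2],K[1,2]-K[1,1]*c[1]/-c[2]])
def tri(c1,p1,c2,p2):
    o1,d1=ray(*c1,*p1);o2,d2=ray(*c2,*p2)
    A=np.stack([d1,-d2],1);s=np.linalg.lstsq(A,o2-o1,rcond=None)[0]
    a=o1+d1*s[0];b=o2+d2*s[1];return (a+b)/2,np.linalg.norm(a-b)
E
python3 - <<'E'
from h import *
p,K,W=load("pics/top0.npz"); q,K2,W2=load("pics/side0.npz")
a=cv2.resize(p[230:310,180:260],(400,400),interpolation=cv2.INTER_NEAREST);b=cv2.resize(p[195:335,340:480],(400,400),interpolation=cv2.INTER_NEAREST)
c=cv2.resize(q[165:235,195:265],(400,400),interpolation=cv2.INTER_NEAREST);d=cv2.resize(q[270:370,285:400],(400,400),interpolation=cv2.INTER_NEAREST)
cv2.imwrite("pics/z.png",cv2.resize(np.vstack([np.hstack([a,b]),np.hstack([c,d])])[:,:,::-1],(600,600)))
def blobs(img,m,lo=5):
    n,l,s,c=cv2.connectedComponentsWithStats(m.astype(np.uint8));return [(s[i],c[i],l==i) for i in range(1,n) if s[i,4]>lo]
for nm,im in(("top",p),("side",q)):
    i=im.astype(int); 
    for t,m in(("black",i.max(2)<45),("red",(i[...,0]>120)&(i[...,1]<50)&(i[...,2]<60)&(i[...,1]<i[...,0]*.3))):
        for s,c,_ in blobs(im,m): print(nm,t,s,c)
E
```

```text
top black [318 169  15   6  35] [325.11428571 172.31428571]
top black [349 234  23  21 309] [359.91585761 243.77993528]
top black [210 252  20  33 284] [219.80633803 268.37323944]
top black [451 276  23  22 338] [462.0887574  286.21301775]
top black [628 299   3  10  10] [629.  303.5]
top black [633 318   2   6   6] [633.5 320.5]
top black [636 329   2   7   7] [636.57142857 332.        ]
top red [403 236   2   5   6] [403.66666667 237.83333333]
top red [424 286   3   6   8] [425.125 288.375]
side black [212 180  37  21 648] [230.0787037  190.55864198]
side black [316 271  28  14 217] [328.37327189 277.38709677]
side black [332 397  38  36 909] [350.09130913 414.54235424]
side red [363 290   5   4   7] [364.85714286 291.71428571]
side red [312 337   6   6  13] [314.46153846 339.76923077]
```

View pics/z.png

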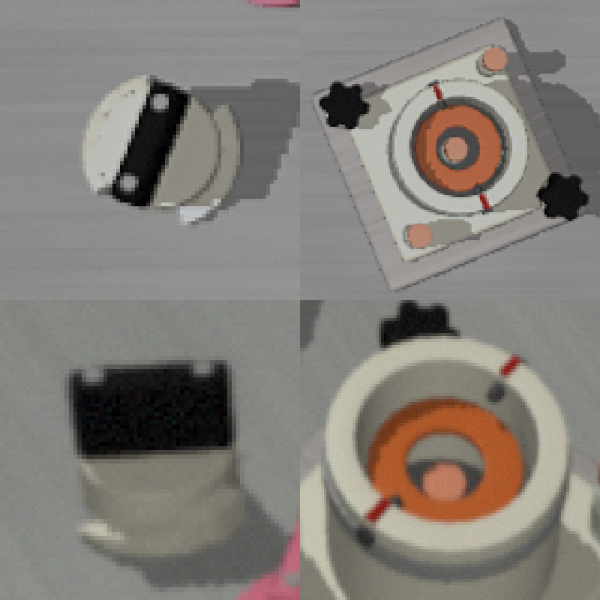

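```bash
python3 - <<'E'
from h import *
p,K,W=load("pics/top0.npz"); q,K2,W2=load("pics/side0.npz")
T=(K,W);S=(K2,W2)
print("cams",-W[:3,:3].T@W[:3,3],-W2[:3,:3].T@W2[:3,3])
# bolts: subpixel within bar hull
def bolts(im,box,thr):
    x,y,w,h=box;g=im[y:y+h,x:x+w].max(2).astype(np.uint8)
    m=(g<45).astype(np.uint8)
    hull=cv2.convexHull(cv2.findNonZero(m));H=np.zeros_like(m);cv2.fillConvexPoly(H,hull,1)
    b=((H>0)&(g>thr)).astype(np.uint8)
    n,l,s,c=cv2.connectedComponentsWithStats(b)
    r=[]
    for i in range(1,n):
        if s[i,4]>=4:
            k=l==i;yy,xx=np.nonzero(k);r.append((s[i,4],x+xx.mean(),y+yy.mean()))
    rr=cv2.minAreaRect(hull);return r,((rr[0][0]+x,rr[0][1]+y),rr[1],rr[2])
bt=bolts(p,(205,248,30,42),80);bs=bolts(q,(207,175,47,35),80)
print(bt,bs)
for t in bt[0]:
    print("bolt top z.060",onz(*T,t[1],t[2],.061))
    for s in bs[0]: print("   tri",tri(T,t[1:],S,s[1:]))
print("bar rect ctr z.058",onz(*T,*bt[1][0],.058))
# marks
rt=[(403.67,237.83),(425.1,288.4)];rs=[(364.86,291.71),(314.46,339.77)]
for a,b in zip(rt,rs): print("mark",onz(*T,*a,.09),tri(T,a,S,b),"side",onz(*S,*b,.09))
# cap red weights
def ell(im,m,cam,z):
    c=max(cv2.findContours(m.astype(np.uint8),cv2.RETR_EXTERNAL,cv2.CHAIN_APPROX_NONE)[0],key=cv2.contourArea)[:,0].astype(float)
    P=np.array([onz(*cam,u,v,z)[:2] for u,v in c]);A=np.c_[2*P,np.ones(len(P))];s=np.linalg.lstsq(A,(P**2).sum(1),rcond=None)[0]
    return s[:2],np.sqrt(s[2]+s[:2]@s[:2])
# orange plate approx
i=p.astype(int);hsv=cv2.cvtColor(p,cv2.COLOR_RGB2HSV)
for nm,im,cam,c0 in(("top",p,T,(413,264)),("side",q,S,(341,322))):
    h=cv2.cvtColor(im,cv2.COLOR_RGB2HSV);m=(h[...,0]<14)&(h[...,1]>170)&(h[...,2]>110);Y,X=np.mgrid[:480,:640]
    m&=(np.hypot(X-c0[0],Y-c0[1])<40)
    m=cv2.morphologyEx(m.astype(np.uint8),cv2.MORPH_OPEN,np.ones((3,3)))
    print(nm,"orange",m.sum(),ell(im,m,cam,.068))
E
```

```text
cams [ 0.45379975 -0.02231888  1.17560681] [ 0.29893246 -0.53208318  0.59137889]
([(np.int32(17), np.float64(222.23529411764707), np.float64(256.7647058823529)), (np.int32(15), np.float64(213.86666666666667), np.float64(278.46666666666664))], ((219.63917350769043, 268.4381446838379), (10.410391807556152, 32.66709518432617), 21.037511825561523)) ([(np.int32(9), np.float64(241.77777777777777), np.float64(180.44444444444446)), (np.int32(9), np.float64(216.22222222222223), np.float64(182.55555555555554))], ((229.97044944763184, 190.2611846923828), (19.22463035583496, 35.891300201416016), 87.70938873291016))
bolt top z.060 [0.55128389 0.17432888 0.061     ]
   tri (array([0.55123169, 0.17427893, 0.06132725]), np.float64(4.963944027564578e-05))
   tri (array([0.53080452, 0.1787946 , 0.06509498]), np.float64(0.04152561712473863))
bolt top z.060 [0.51162752 0.18921393 0.061     ]
   tri (array([0.53139409, 0.18166057, 0.06167969]), np.float64(0.042289180144407294))
   tri (array([0.51193836, 0.18919992, 0.06061354]), np.float64(0.0006072386470968228))
bar rect ctr z.058 [0.53009154 0.17939454 0.058     ]
mark [ 0.57991707 -0.15497613  0.09      ] (array([ 0.57974307, -0.1547819 ,  0.09167888]), np.float64(4.681924505482365e-05)) side [ 0.58070928 -0.15352198  0.09      ]
mark [ 0.48964761 -0.19073183  0.09      ] (array([ 0.48953255, -0.19051626,  0.09117915]), np.float64(0.00016497915700541065)) side [ 0.48990298 -0.18968455  0.09      ]Traceback (most recent call last):
  File "<stdin>", line 37, in <module>
  File "<stdin>", line 28, in ell
ValueError: max() iterable argument is empty
```

```bash
python3 - <<'E'
from h import *
p,K,W=load("pics/top0.npz"); q,K2,W2=load("pics/side0.npz")
h=cv2.cvtColor(p,cv2.COLOR_RGB2HSV)
print(p[250,413],p[264,400],p[264,430],p[264,440], h[264,400])
def circ(P):
    for _ in range(4):
        A=np.c_[2*P,np.ones(len(P))];s=np.linalg.lstsq(A,(P**2).sum(1),rcond=None)[0];r=np.sqrt(s[2]+s[:2]@s[:2]);e=abs(np.hypot(*(P-s[:2]).T)-r);P=P[e<2.5*np.median(e)+1e-5]
    return s[:2],r,len(P)
# radial edges: rim outer and bore at z=.09, by casting spokes from the estimated centre in the world
c=np.array([.5347,-.1726])
for nm,im,k,w in(("top",p,K,W),("side",q,K2,W2)):
    g=cv2.GaussianBlur(cv2.cvtColor(im,cv2.COLOR_RGB2GRAY),(0,0),.7).astype(np.float32)
    for r0,lab in((.042,"bore"),(.056,"outer")):
        P=[]
        for a in np.arange(0,2*np.pi,np.pi/60):
            rr=np.arange(r0-.006,r0+.006,.0003);X=c[:,None]+np.outer([np.cos(a),np.sin(a)],rr)
            uv=np.array([proj(k,w,[x,y,.09]) for x,y in X.T]).astype(np.float32)
            v=cv2.remap(g,uv[:,:1],uv[:,1:],cv2.INTER_LINEAR)[:,0];gr=np.gradient(v)
            s=gr if lab=="bore" else -gr
            j=s.argmax()
            if s[j]>1.5 and 2<j<len(rr)-3: P.append(X[:,j])
        print(nm,lab,circ(np.array(P)),len(P))
# lid core top circle z=.024 in top view
c=np.array([.5315,.1818]);
for nm,im,k,w in(("top",p,K,W),):
    g=cv2.GaussianBlur(cv2.cvtColor(im,cv2.COLOR_RGB2GRAY),(0,0),.7).astype(np.float32);P=[]
    for a in np.arange(0,2*np.pi,np.pi/60):
        rr=np.arange(.025,.037,.0003);X=c[:,None]+np.outer([np.cos(a),np.sin(a)],rr)
        uv=np.array([proj(k,w,[x,y,.024]) for x,y in X.T]).astype(np.float32)
        v=cv2.remap(g,uv[:,:1],uv[:,1:],cv2.INTER_LINEAR)[:,0];s=-np.gradient(v);j=s.argmax()
        if s[j]>1.5 and 2<j<len(rr)-3:P.append(X[:,j])
    print("core",circ(np.array(P)),len(P))
E
```

```text
[174  97  65] [175  98  66] [174  99  66] [188 190 184] [  9 159 175]
top bore (array([ 0.53515345, -0.17296529]), np.float64(0.04200210983437233), 97) 120
top outer (array([ 0.53493422, -0.17302441]), np.float64(0.054934722590810954), 100) 116
side bore (array([ 0.53473761, -0.17225445]), np.float64(0.0420280948331009), 92) 119
side outer (array([ 0.53469551, -0.17240573]), np.float64(0.0552363952469845), 83) 118
core (array([0.53099948, 0.17997144]), np.float64(0.028149141160034682), 49) 60
```

```bash
cat >> h.py <<'E'
from scipy.spatial.transform import Rotation as Ro
def want(s,pos,yaw):
    """numbers (turn/120deg, shift/100mm) from state s to TCP pos with tool down, tool x at yaw deg"""
    R=Ro.from_rotvec(s["tcp_rot"]);y=np.radians(yaw)
    x=np.array([np.cos(y),np.sin(y),0]);z=np.array([0,0,-1.]);G=Ro.from_matrix(np.stack([x,np.cross(z,x),z],1))
    t=(R.inv()*G).as_rotvec(degrees=True)/120; d=R.inv().apply(np.array(pos)-s["tool_pos"])/.1
    return t,d
def show(s):
    M=Ro.from_rotvec(s["tcp_rot"]).as_matrix()
    print("t %.2f pos %s yaw %.2f tilt(z) %s w %.3f F %s M %s q6 %.2f"%(s["time"],np.round(s["tool_pos"]*1000,1),np.degrees(np.arctan2(M[1,0],M[0,0])),np.round(M[:2,2],4),s["width"],np.round(s["wrist_force"],2),np.round(s["torque"],3),s["q"][5]))
E
cat > w.py <<'E'
import sys
from workcell import bot
from h import *
s=bot.read_state();show(s)
a=[float(x) for x in sys.argv[1:]]
if a:
    np.set_printoptions(suppress=True);t,d=want(s,a[:3],a[3]);print("turn",t.round(4),"shift",d.round(4))
E
python3 w.py .5315 .1818 .2 69.4;python3 w.py .5315 .1818 .2 -110.6
```

```text
t 0.10 pos [ 210.7 -640.6  252.1] yaw -71.79 tilt(z) [-0.0006  0.0019] w 1.002 F [-0.27  0.08  0.82] M [ 0.017 -0.016 -0.011] q6 -0.04
turn [-0.0012  0.0004 -1.1766] shift [-6.8095 -5.6166  0.5347]
t 0.10 pos [ 210.7 -640.6  252.1] yaw -71.79 tilt(z) [-0.0006  0.0019] w 1.002 F [-0.27  0.08  0.82] M [ 0.017 -0.016 -0.011] q6 -0.04
turn [0.0003 0.0009 0.3234] shift [-6.8095 -5.6166  0.5347]
```

move_arm(series="0 0 0 -0.1 -0.08 0 0.18; 0 0 0 -0.22 -0.18 0 0.18; 0 0 0 -0.35 -0.29 0 0.18; 0 0 0 -0.48 -0.4 0 0.18; 0 0 0 -0.61 -0.5 0 0.18; 0 0 0 -0.74 -0.61 0 0.18; 0 0 0 -0.87 -0.72 0 0.18; 0 0 0 -1 -0.825 0 0.18", squeeze=40)

```text
time: 0.9
tool_pos: [0.2586, -0.519, 0.2534]
tcp_rot: [2.545, -1.842, 0.0]
wrist_force: [-0.4, 0.9, 0.7]
width: 0.592
```

move_arm(series="0 0 0 -0.12 -0.1 0 0.18; 0 0 0 -0.25 -0.2 0 0.18; 0 0 0 -0.37 -0.31 0 0.18; 0 0 0 -0.5 -0.41 0 0.18; 0 0 0 -0.62 -0.52 0 0.18; 0 0 0 -0.75 -0.62 0 0.18; 0 0 0 -0.87 -0.72 0 0.18; 0 0 0 -1 -0.825 0 0.18")

```text
time: 1.7
tool_pos: [0.3056, -0.3985, 0.2533]
tcp_rot: [2.545, -1.842, 0.0]
wrist_force: [0.5, -0.2, 0.7]
width: 0.589
```

move_arm(series="0 0 0 -0.12 -0.1 0 0.18; 0 0 0 -0.25 -0.2 0 0.18; 0 0 0 -0.37 -0.31 0 0.18; 0 0 0 -0.5 -0.41 0 0.18; 0 0 0 -0.62 -0.52 0 0.18; 0 0 0 -0.75 -0.62 0 0.18; 0 0 0 -0.87 -0.72 0 0.18; 0 0 0 -1 -0.825 0 0.18")

```text
time: 2.5
tool_pos: [0.3526, -0.2776, 0.2533]
tcp_rot: [2.545, -1.842, 0.0]
wrist_force: [0.3, -0.7, 0.8]
width: 0.593
```

move_arm(series="0 0 0 -0.12 -0.1 0 0.18; 0 0 0 -0.25 -0.2 0 0.18; 0 0 0 -0.37 -0.31 0 0.18; 0 0 0 -0.5 -0.41 0 0.18; 0 0 0 -0.62 -0.52 0 0.18; 0 0 0 -0.75 -0.62 0 0.18; 0 0 0 -0.87 -0.72 0 0.18; 0 0 0 -1 -0.825 0 0.18")

```text
time: 3.3
tool_pos: [0.3995, -0.1569, 0.2533]
tcp_rot: [2.545, -1.842, 0.0]
wrist_force: [0.6, -0.7, 0.0]
width: 0.596
```

move_arm(series="0 0 -0.05 -0.12 -0.1 0 0.18; 0 0 -0.1 -0.25 -0.2 0 0.18; 0 0 -0.15 -0.37 -0.31 0 0.18; 0 0 -0.2 -0.5 -0.41 0 0.18; 0 0 -0.25 -0.62 -0.52 0 0.18; 0 0 -0.3 -0.75 -0.62 0 0.18; 0 0 -0.35 -0.87 -0.72 0 0.18; 0 0 -0.4 -1 -0.825 0 0.18")

```text
time: 4.1
tool_pos: [0.4464, -0.0361, 0.2533]
tcp_rot: [3.075, -0.641, 0.0]
wrist_force: [-0.2, -0.1, -0.8]
width: 0.586
```

```bash
python3 w.py .5315 .1818 .2 69.4
```

```text
t 4.10 pos [446.4 -36.1 253.3] yaw -23.54 tilt(z) [ 0.0002 -0.0001] w 0.586 F [-0.16 -0.09 -0.84] M [ 0.04  -0.026 -0.034] q6 0.27
turn [ 0.0001 -0.0001 -0.7745] shift [-0.0906 -2.3376  0.5333]
```

move_arm(series="0 0 -0.05 0 -0.12 0.03 0.18; 0 0 -0.1 -0.01 -0.25 0.05 0.18; 0 0 -0.15 -0.01 -0.37 0.08 0.18; 0 0 -0.2 -0.02 -0.5 0.1 0.18; 0 0 -0.25 -0.02 -0.62 0.13 0.18; 0 0 -0.3 -0.03 -0.75 0.15 0.18; 0 0 -0.35 -0.03 -0.87 0.18 0.18; 0 0 -0.4 -0.04 -1 0.2 0.18")

```text
time: 4.9
tool_pos: [0.4829, 0.0568, 0.2331]
tcp_rot: [3.07, 0.665, -0.0]
wrist_force: [-0.0, 0.3, -0.6]
width: 0.587
```

```bash
python3 w.py .5315 .1818 .2 69.4
```

```text
t 4.90 pos [482.9  56.8 233.1] yaw 24.46 tilt(z) [-0.0002 -0.0001] w 0.587 F [-0.02  0.28 -0.62] M [0.01  0.042 0.024] q6 -0.36
turn [-0.      0.0001 -0.3745] shift [ 0.96   -0.9367  0.3307]
```

move_arm(series="0 0 -0.05 0.12 -0.12 0.03 0.18; 0 0 -0.1 0.25 -0.25 0.07 0.18; 0 0 -0.15 0.38 -0.37 0.1 0.18; 0 0 -0.2 0.52 -0.5 0.15 0.18; 0 0 -0.25 0.66 -0.64 0.2 0.18; 0 0 -0.3 0.8 -0.78 0.25 0.18; 0 0 -0.345 0.92 -0.9 0.3 0.18; 0 0 -0.3745 0.96 -0.937 0.33 0.18")

```text
time: 5.7
tool_pos: [0.5321, 0.1826, 0.1998]
tcp_rot: [-2.582, -1.788, 0.0]
wrist_force: [0.1, 0.2, 0.1]
width: 0.588
```

```bash
python3 w.py .5315 .1818 .049 69.4; python3 - <<'E'
from workcell import viewer
import cv2
for n in("top","side"):
    d=viewer.read_camera(n);p=d["pixels"]
    c=p[180:330,150:320] if n=="top" else p[90:290,120:340]
    cv2.imwrite(f"pics/{n}1.png",cv2.resize(c,None,fx=3,fy=3)[:,:,::-1] if n=="top" else cv2.resize(c,None,fx=2.5,fy=2.5)[:,:,::-1])
E
```

```text
t 5.70 pos [532.1 182.6 199.8] yaw 69.41 tilt(z) [-0.0003  0.0003] w 0.588 F [0.07 0.17 0.14] M [-0.007  0.015 -0.039] q6 -0.93
turn [-0.0002 -0.0001  0.0001] shift [-0.0101 -0.0023  1.5085]
```

View pics/top1.png

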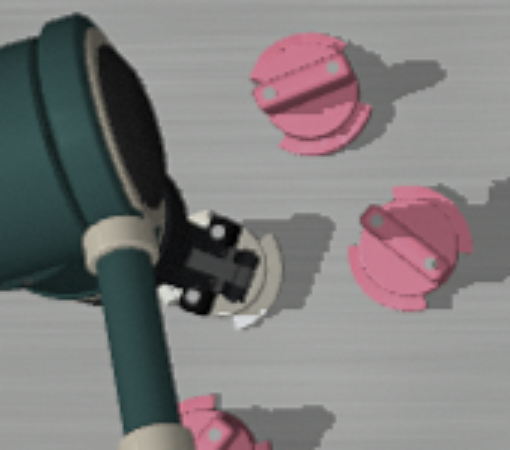

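View pics/side1.png

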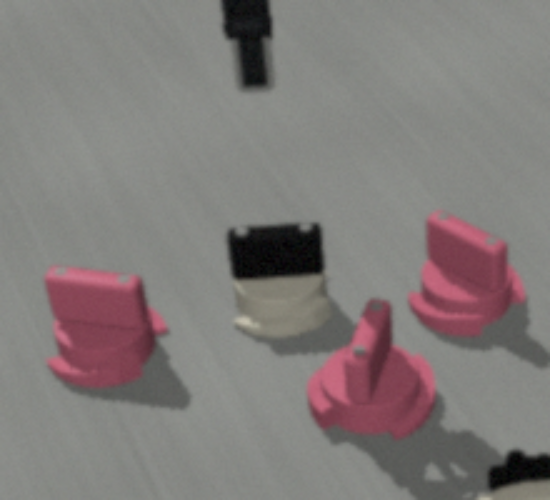

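The gripper stands over the white lid, its jaws straddling the bar between the two bolts (top crop about (215,265)). The side view shows the finger in line above the bar. I'll descend now.

move_arm(series="0 0 0 -0.01 0 0.12 0.18; 0 0 0 -0.01 0 0.25 0.18; 0 0 0 -0.01 0 0.37 0.18; 0 0 0 -0.01 0 0.5 0.18; 0 0 0 -0.01 0 0.62 0.18; 0 0 0 -0.01 0 0.75 0.18; 0 0 0 -0.01 0 0.86 0.18; 0 0 0 -0.01 0 0.95 0.18")

```text
time: 6.6
tool_pos: [0.5317, 0.1796, 0.104]
tcp_rot: [-2.587, -1.783, 0.001]
wrist_force: [-0.4, 0.2, 0.3]
width: 0.591
```

move_arm(series="0 0 0 0 0 0.08 0.18; 0 0 0 0 0 0.16 0.18; 0 0 0 0 0 0.24 0.18; 0 0 0 0 0 0.32 0.18; 0 0 0 0 0 0.4 0.18; 0 0 0 0 0 0.47 0.18; 0 0 0 0 0 0.53 0.18; 0 0 0 0 0 0.555 0.18")

```text
time: 7.4
tool_pos: [0.5315, 0.1795, 0.0489]
tcp_rot: [-2.586, -1.783, 0.002]
wrist_force: [0.7, 0.0, -0.1]
width: 0.592
```

```bash
python3 w.py .5315 .1818 .049 69.4
```

```text
t 7.40 pos [531.5 179.5  48.9] yaw 69.15 tilt(z) [-0.001  -0.0003] w 0.592 F [ 0.68  0.05 -0.12] M [ 0.006 -0.009 -0.004] q6 -0.93
turn [-0.0004  0.0003 -0.0021] shift [ 0.021  -0.0085 -0.0006]
```

move_arm(series="0 0 0 0.02 -0.005 0 0.18; 0 0 0 0.02 -0.005 0 0.18; 0 0 0 0.02 -0.005 0 -1; 0 0 0 0.02 -0.005 0 -1; 0 0 0 0.02 -0.005 0 -1; 0 0 0 0.02 -0.005 0 -1; 0 0 0 0.02 -0.005 0 -1; 0 0 0 0.02 -0.005 0 -1", squeeze=60)

```text
time: 8.2
tool_pos: [0.5326, 0.1819, 0.0503]
tcp_rot: [2.587, 1.783, 0.002]
wrist_force: [-0.4, 0.7, 3.5]
width: 0.179
```

```bash
python3 w.py .5315 .1818 .049 69.4
```

```text
t 8.20 pos [532.6 181.9  50.3] yaw 69.14 tilt(z) [0.0009 0.0004] w 0.179 F [-0.36  0.72  3.46] M [-0.02   0.088 -0.02 ] q6 -0.92
turn [ 0.0003 -0.0003 -0.0021] shift [-0.0053 -0.0102  0.0125]
```

move_arm(series="0 0 0 0 0 -0.04 -1; 0 0 0 0 0 -0.12 -1; 0 0 0 0 0 -0.24 -1; 0 0 0 0 0 -0.38 -1; 0 0 0 0 0 -0.54 -1; 0 0 0 0 0 -0.7 -1; 0 0 0 0 0 -0.86 -1; 0 0 0 0 0 -1 -1")

```text
time: 9.0
tool_pos: [0.5327, 0.1818, 0.152]
tcp_rot: [2.586, 1.782, 0.003]
wrist_force: [-0.6, -0.1, -2.4]
width: 0.178
```

```bash
python3 w.py .5349 -.1727 .18 94.6; python3 - <<'E'
from workcell import viewer
import cv2
for n in("top","side"):
    d=viewer.read_camera(n);p=d["pixels"]
    cv2.imwrite(f"pics/{n}2.png",cv2.resize(p[50:270,120:340],None,fx=2.5,fy=2.5)[:,:,::-1])
E
```

```text
t 9.00 pos [532.7 181.8 152. ] yaw 69.15 tilt(z) [0.0019 0.0005] w 0.178 F [-0.59 -0.09 -2.42] M [-0.015 -0.048 -0.018] q6 -0.92
turn [ 0.0009 -0.0004 -0.2121] shift [-3.305   1.2826 -0.2815]
```

View pics/side2.png

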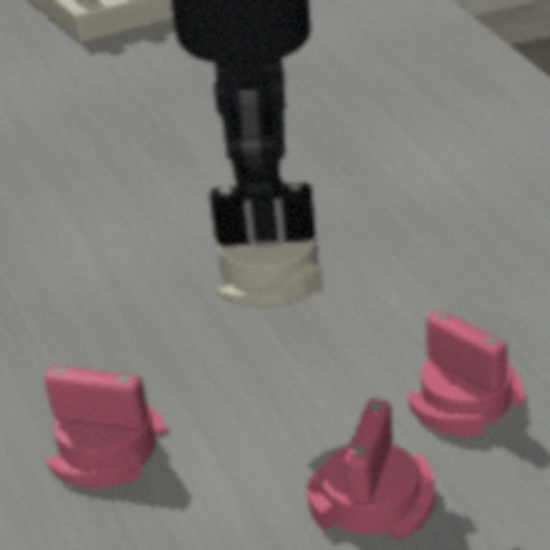

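move_arm(series="0 0 0 -0.04 0.02 -0.04 -1; 0 0 0 -0.13 0.05 -0.1 -1; 0 0 0 -0.25 0.1 -0.16 -1; 0 0 0 -0.39 0.15 -0.22 -1; 0 0 0 -0.54 0.21 -0.27 -1; 0 0 0 -0.69 0.27 -0.3 -1; 0 0 0 -0.84 0.33 -0.33 -1; 0 0 0 -1 0.39 -0.35 -1")

```text
time: 9.9
tool_pos: [0.5331, 0.0727, 0.1851]
tcp_rot: [2.587, 1.782, 0.0]
wrist_force: [0.1, -0.9, -3.3]
width: 0.18
```

move_arm(series="0 0 0 -0.12 0.05 0 -1; 0 0 0 -0.25 0.1 0 -1; 0 0 0 -0.37 0.15 0 -1; 0 0 0 -0.5 0.2 0 -1; 0 0 0 -0.62 0.25 0 -1; 0 0 0 -0.75 0.29 0 -1; 0 0 0 -0.87 0.34 0 -1; 0 0 0 -1 0.39 0 -1")

```text
time: 10.7
tool_pos: [0.5339, -0.034, 0.1848]
tcp_rot: [-2.587, -1.783, -0.0]
wrist_force: [0.5, 0.2, -2.9]
width: 0.177
```

move_arm(series="0 0 0 -0.12 0.05 0 -1; 0 0 0 -0.25 0.1 0 -1; 0 0 0 -0.37 0.15 0 -1; 0 0 0 -0.5 0.2 0 -1; 0 0 0 -0.61 0.24 0 -1; 0 0 0 -0.7 0.27 0 -1; 0 0 0 -0.77 0.3 0 -1; 0 0 0 -0.8 0.31 0 -1")

```text
time: 11.5
tool_pos: [0.5345, -0.1195, 0.1848]
tcp_rot: [2.587, 1.782, 0.0]
wrist_force: [-0.3, -0.4, -2.9]
width: 0.178
```

```bash
python3 w.py .5349 -.1727 .18 94.6
```

```text
t 11.50 pos [ 534.5 -119.5  184.8] yaw 69.11 tilt(z) [ 0.0001 -0.    ] w 0.178 F [-0.34 -0.41 -2.88] M [ 0.039 -0.029 -0.017] q6 -1.47
turn [ 0.0001  0.     -0.2124] shift [-0.4953  0.1935  0.048 ]
```

move_arm(series="0 0 -0.03 -0.07 0.03 0 -1; 0 0 -0.06 -0.15 0.06 0 -1; 0 0 -0.1 -0.23 0.1 0 -1; 0 0 -0.14 -0.31 0.13 0 -1; 0 0 -0.18 -0.39 0.16 0 -1; 0 0 -0.21 -0.46 0.19 0 -1; 0 0 -0.2124 -0.49 0.2 0 -1; 0 0 -0.2124 -0.49 0.203 0 -1")

```text
time: 12.3
tool_pos: [0.5359, -0.1718, 0.1847]
tcp_rot: [-2.131, -2.308, -0.0]
wrist_force: [0.4, -1.3, -3.2]
width: 0.178
```

```bash
python3 w.py .5349 -.1727 .15 94.6; python3 - <<'E'
from workcell import viewer
import cv2,numpy as np
for n in("top","side"):
    d=viewer.read_camera(n);p=d["pixels"];np.savez(f"pics/{n}3.npz",**{k:np.array(v) for k,v in d.items()})
    c=p[190:340,330:490] if n=="top" else p[160:400,220:460]
    cv2.imwrite(f"pics/{n}3.png",cv2.resize(c,(500,500) ,interpolation=cv2.INTER_CUBIC)[:,:,::-1])
E
```

```text
t 12.30 pos [ 535.9 -171.8  184.7] yaw 94.54 tilt(z) [-0.0001  0.0002] w 0.178 F [ 0.43 -1.31 -3.18] M [0.012 0.005 0.009] q6 -2.00
turn [-0.0001 -0.0001 -0.0005] shift [-0.0078 -0.0109  0.3471]
```

View pics/side3.png

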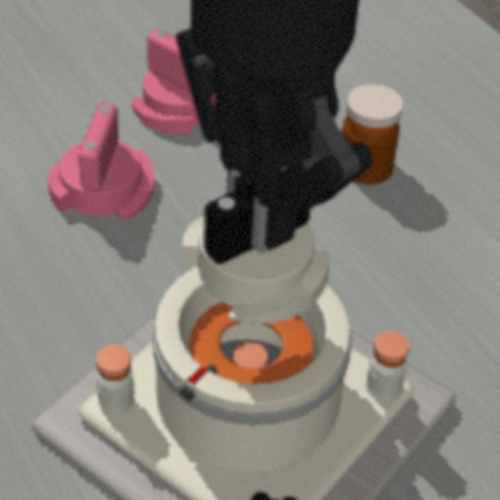

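View pics/top3.png

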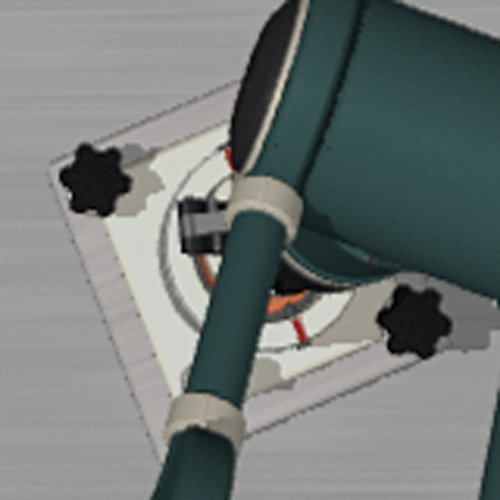

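```bash
python3 - <<'E'
from h import *
q,K2,W2=load("pics/side3.npz")
g=cv2.cvtColor(q,cv2.COLOR_RGB2GRAY);print(g[252:262,322:336])
w=g[253:261,323:334].astype(float);w=np.clip(w-70,0,None);Y,X=np.mgrid[253:261,323:334];u,v=(w*X).sum()/w.sum(),(w*Y).sum()/w.sum()
T=np.array([.5359,-.1718,.1847])
for h in(.010,.011,.012,.013):
  b=onz(K2,W2,u,v,T[2]+h);a=np.radians(4.54);t=np.array([np.cos(a),np.sin(a)]);n=np.array([-t[1],t[0]])
  d=(b-T)[:2];print(u,v,h,"along tool y",d@t*1000,"across(left)",d@n*1000)
E
```

```text
[[152 151 149 149 146 136 105  69  53  46  33  15   6  15]
 [151 154 148 143 131 110  78  50  35  19  24  20  13  11]
 [149 142 136 118 105  93  84  76  60  41  28  13  23  14]
 [133 113  97 103 121 129 126 124 113  82  52  30  18  17]
 [ 88  70  78 121 141 143 144 144 141 123  79  37  20  23]
 [ 36  39  74 122 143 145 148 148 147 135  90  44  21  19]
 [ 27  23  62 111 137 147 147 147 140 119  79  36  24  18]
 [ 18  25  40  77 103 123 133 130 118  90  53  27  22  18]
 [ 17  24  23  36  58  78  85  84  70  45  27  21  13  12]
 [ 23  15  13  20  25  35  30  36  28  20  22  17  16   8]]
327.2438848920863 256.1863309352518 0.01 along tool y -21.636042654233115 across(left) 2.5239282921368784
327.2438848920863 256.1863309352518 0.011 along tool y -22.248896545420248 across(left) 1.6594520453774095
327.2438848920863 256.1863309352518 0.012 along tool y -22.861750436607384 across(left) 0.7949757986179411
327.2438848920863 256.1863309352518 0.013 along tool y -23.47460432779441 across(left) -0.06950044814159155
```

move_arm(series="0 0 0 -0.002 0.002 0.04 -1; 0 0 0 -0.004 0.002 0.08 -1; 0 0 0 -0.008 0.002 0.13 -1; 0 0 0 -0.008 0.002 0.18 -1; 0 0 0 -0.008 0.002 0.23 -1; 0 0 0 -0.008 0.002 0.28 -1; 0 0 0 -0.008 0.002 0.32 -1; 0 0 0 -0.008 0.002 0.35 -1")

```text
time: 13.2
tool_pos: [0.536, -0.1725, 0.1492]
tcp_rot: [-2.129, -2.309, 0.0]
wrist_force: [0.3, -0.6, -2.9]
width: 0.175
```

```bash
python3 w.py .5361 -.1726 .13 94.6
```

```text
t 13.20 pos [ 536.  -172.5  149.2] yaw 94.64 tilt(z) [-0.0005  0.0002] w 0.175 F [ 0.29 -0.58 -2.86] M [0.017 0.034 0.022] q6 -2.01
turn [-0.0003 -0.0001  0.0003] shift [-0.0013  0.0007  0.192 ]
```

Lower through the rim with small steps (to a TCP height of about 0.129).

move_arm(series="0 0 0 0 0 0.025 -1; 0 0 0 0 0 0.05 -1; 0 0 0 0 0 0.075 -1; 0 0 0 0 0 0.1 -1; 0 0 0 0 0 0.125 -1; 0 0 0 0 0 0.15 -1; 0 0 0 0 0 0.17 -1; 0 0 0 0 0 0.18 -1")

```text
time: 14.0
tool_pos: [0.5361, -0.1725, 0.1315]
tcp_rot: [-2.129, -2.309, 0.0]
wrist_force: [-0.5, -0.1, -2.4]
width: 0.176
```

```bash
python3 w.py .5361 -.1726 .124 94.6
```

```text
t 14.00 pos [ 536.1 -172.5  131.5] yaw 94.64 tilt(z) [-0.0004  0.0001] w 0.176 F [-0.54 -0.1  -2.36] M [-0.006  0.015  0.002] q6 -2.01
turn [-0.0002 -0.0001  0.0003] shift [-0.0012  0.0001  0.0748]
```

move_arm(series="0 0 0 0 0 0.01 -1; 0 0 0 0 0 0.02 -1; 0 0 0 0 0 0.03 -1; 0 0 0 0 0 0.04 -1; 0 0 0 0 0 0.05 -1; 0 0 0 0 0 0.06 -1; 0 0 0 0 0 0.065 -1; 0 0 0 0 0 0.07 -1")

```text
time: 14.8
tool_pos: [0.5362, -0.1726, 0.1247]
tcp_rot: [2.13, 2.309, -0.0]
wrist_force: [1.1, 0.3, -1.9]
width: 0.181
```

```bash
python3 w.py .5361 -.1726 .124 94.6
```

```text
t 14.80 pos [ 536.2 -172.6  124.7] yaw 94.64 tilt(z) [ 0. -0.] w 0.181 F [ 1.1   0.3  -1.89] M [-0.003  0.008  0.008] q6 -2.01
turn [0.     0.     0.0003] shift [-0.0004 -0.0012  0.0073]
```

move_arm(series="0 0 0 0 0 0.005 -1; 0 0 0 0 0 0.01 -1; 0 0 0 0 0 0.015 -1; 0 0 0 0 0 0.02 -1; 0 0 0 0 0 0.025 -1; 0 0 0 0 0 0.025 -1; 0 0 0 0 0 0.025 -1; 0 0 0 0 0 0.025 -1")

```text
time: 15.6
tool_pos: [0.5364, -0.1726, 0.1232]
tcp_rot: [2.129, 2.309, 0.0]
wrist_force: [-3.0, 0.8, 4.2]
width: 0.18
```

```bash
python3 w.py .5361 -.1726 .12 94.6
```

```text
t 15.60 pos [ 536.4 -172.6  123.2] yaw 94.64 tilt(z) [ 0.0003 -0.0001] w 0.180 F [-3.02  0.83  4.15] M [0.247 0.58  0.052] q6 -2.01
turn [0.0002 0.0001 0.0003] shift [ 0.0002 -0.0027  0.0317]
```

move_arm(series="0 0 0 0 -0.003 0 -1; 0 0 0 0 -0.006 0 -1; 0 0 0 0 -0.008 0 -1; 0 0 0 0 -0.01 0 -1; 0 0 0 0 -0.01 0 -1; 0 0 0 0 -0.01 0 -1; 0 0 0 0 -0.01 0 -1; 0 0 0 0 -0.01 0 -1")

```text
time: 16.4
tool_pos: [0.5362, -0.1726, 0.1232]
tcp_rot: [2.129, 2.308, 0.002]
wrist_force: [-1.0, 1.4, 4.9]
width: 0.18
```

```bash
python3 w.py .5361 -.1726 .12 94.6
```

```text
t 16.40 pos [ 536.2 -172.6  123.2] yaw 94.63 tilt(z) [ 0.0022 -0.0002] w 0.180 F [-1.04  1.42  4.85] M [ 0.425  0.186 -0.052] q6 -2.01
turn [0.001  0.0002 0.0003] shift [ 0.0002 -0.0012  0.032 ]
```

move_arm(series="0 0 0 0 0.005 -0.007 -1; 0 0 0 0 0.005 -0.014 -1; 0 0 0.02 0 0.005 -0.014 -1; 0 0 0.04 -0.001 0.005 -0.014 -1; 0 0 0.06 -0.001 0.005 -0.014 -1; 0 0 0.08 -0.002 0.005 -0.014 -1; 0 0 0.1 -0.003 0.005 -0.014 -1; 0 0 0.1 -0.003 0.005 -0.014 -1")

```text
time: 17.2
tool_pos: [0.5359, -0.1732, 0.1235]
tcp_rot: [2.359, 2.074, -0.0]
wrist_force: [0.5, -0.6, 1.8]
width: 0.177
```

```bash
python3 w.py .5361 -.1726 .12 94.6
```

```text
t 17.20 pos [ 535.9 -173.2  123.5] yaw 82.63 tilt(z) [ 0.0005 -0.0005] w 0.177 F [ 0.51 -0.57  1.78] M [-0.061 -0.033 -0.003] q6 -1.80
turn [ 0.0002  0.0003 -0.0997] shift [0.006  0.0008 0.0353]
```

move_arm(series="0 0 0.01 -0.001 0 -0.005 -1; 0 0 0.02 -0.001 0 -0.005 -1; 0 0 0.03 -0.001 0 -0.005 -1; 0 0 0.04 -0.001 0 -0.005 -1; 0 0 0.05 -0.002 0 -0.005 -1; 0 0 0.06 -0.002 0 -0.005 -1; 0 0 0.07 -0.002 0 -0.005 -1; 0 0 0.07 -0.002 0 -0.005 -1")

```text
time: 18.0
tool_pos: [0.5355, -0.173, 0.124]
tcp_rot: [-2.505, -1.895, 0.001]
wrist_force: [0.2, 0.1, -2.4]
width: 0.178
```

```bash
python3 w.py;python3 w.py;python3 w.py
```

```text
t 18.00 pos [ 535.5 -173.   124. ] yaw 74.19 tilt(z) [-0.0006  0.0002] w 0.178 F [ 0.16  0.15 -2.38] M [ 0.01  -0.069  0.07 ] q6 -1.65
t 18.00 pos [ 535.5 -173.   124. ] yaw 74.19 tilt(z) [-0.0006  0.0002] w 0.178 F [ 0.16  0.15 -2.38] M [ 0.01  -0.069  0.07 ] q6 -1.65
t 18.00 pos [ 535.5 -173.   124. ] yaw 74.19 tilt(z) [-0.0006  0.0002] w 0.178 F [ 0.16  0.15 -2.38] M [ 0.01  -0.069  0.07 ] q6 -1.65
```

move_arm(series="0 0 0.005 0 0 0 -1; 0 0 0.01 0 0 0 -1; 0 0 0.015 0 0 0 -1; 0 0 0.02 0 0 0 -1; 0 0 0.025 0 0 0 -1; 0 0 0.025 0 0 0 -1; 0 0 0.025 0 0 0 -1; 0 0 0.025 -0.001 0 0 -1")

```text
time: 18.8
tool_pos: [0.5357, -0.1732, 0.1242]
tcp_rot: [2.554, 1.83, 0.0]
wrist_force: [0.1, -0.0, -2.7]
width: 0.178
```

```bash
python3 w.py
```

```text
t 18.80 pos [ 535.7 -173.2  124.2] yaw 71.24 tilt(z) [ 0. -0.] w 0.178 F [ 0.12 -0.03 -2.72] M [-0.021  0.026 -0.001] q6 -1.60
```

move_arm(series="0 0 0.005 0 0 0 -1; 0 0 0.01 0 0 0 -1; 0 0 0.015 0 0 0 -1; 0 0 0.02 0 0 0 -1; 0 0 0.025 0 0 0 -1; 0 0 0.025 0 0 0 -1; 0 0 0.025 0 0 0 -1; 0 0 0.025 -0.001 0 0 -1")

```text
time: 19.6
tool_pos: [0.5357, -0.1733, 0.1242]
tcp_rot: [-2.601, -1.762, -0.0]
wrist_force: [-0.9, 0.6, -2.8]
width: 0.176
```

```bash
python3 w.py
```

```text
t 19.60 pos [ 535.7 -173.3  124.2] yaw 68.24 tilt(z) [0. 0.] w 0.176 F [-0.89  0.61 -2.83] M [-0.048 -0.019 -0.057] q6 -1.55
```

move_arm(series="0 0 0 0 0 0.004 -1; 0 0 0.005 0 0 0.004 -1; 0 0 0.01 0 0 0.004 -1; 0 0 0.015 0 0 0.004 -1; 0 0 0.02 0 0 0.004 -1; 0 0 0.025 0 0 0.004 -1; 0 0 0.025 0 0 0.004 -1; 0 0 0.025 -0.001 0 0.004 -1")

```text
time: 20.4
tool_pos: [0.5358, -0.1733, 0.1239]
tcp_rot: [2.646, 1.693, 0.0]
wrist_force: [0.5, 0.5, -1.2]
width: 0.177
```

```bash
python3 w.py
```

```text
t 20.40 pos [ 535.8 -173.3  123.9] yaw 65.23 tilt(z) [0.0003 0.0001] w 0.177 F [ 0.45  0.54 -1.17] M [ 0.018 -0.067  0.061] q6 -1.50
```

move_arm(series="0 0 0.005 0 0 0 -1; 0 0 0.01 0 0 0 -1; 0 0 0.015 0 0 0 -1; 0 0 0.02 0 0 0 -1; 0 0 0.025 0 0 0 -1; 0 0 0.025 0 0 0 -1; 0 0 0.025 0 0 0 -1; 0 0 0.025 -0.001 0 0 -1")

```text
time: 21.2
tool_pos: [0.5355, -0.1734, 0.1237]
tcp_rot: [-2.689, -1.623, -0.0]
wrist_force: [0.7, 1.0, -1.9]
width: 0.179
```

```bash
python3 w.py
```

```text
t 21.20 pos [ 535.5 -173.4  123.7] yaw 62.23 tilt(z) [-0.0001  0.0002] w 0.179 F [ 0.71  1.   -1.92] M [ 0.092 -0.093  0.004] q6 -1.44
```

move_arm(series="0 0 0.005 0 0 0 -1; 0 0 0.01 0 0 0 -1; 0 0 0.015 0 0 0 -1; 0 0 0.02 0 0 0 -1; 0 0 0.025 0 0 0 -1; 0 0 0.025 0 0 0 -1; 0 0 0.025 0 0 0 -1; 0 0 0.025 -0.001 0 0 -1")

```text
time: 22.0
tool_pos: [0.5354, -0.1735, 0.1235]
tcp_rot: [-2.731, -1.552, 0.0]
wrist_force: [0.9, -0.1, -4.5]
width: 0.179
```

```bash
python3 w.py
```

```text
t 22.00 pos [ 535.4 -173.5  123.5] yaw 59.23 tilt(z) [-0.0003  0.0002] w 0.179 F [ 0.89 -0.14 -4.47] M [-0.049 -0.191  0.191] q6 -1.39
```

move_arm(series="0 0 0.006 0 0 0.002 -1; 0 0 0.012 0 0 0.003 -1; 0 0 0.018 0 0 0.004 -1; 0 0 0.024 0 0 0.005 -1; 0 0 0.03 0 0 0.006 -1; 0 0 0.035 0 0 0.007 -1; 0 0 0.035 0 0 0.007 -1; 0 0 0.035 -0.001 0 0.007 -1")

```text
time: 22.8
tool_pos: [0.5354, -0.1736, 0.1231]
tcp_rot: [-2.786, -1.451, -0.0]
wrist_force: [-0.4, -0.4, -3.7]
width: 0.179
```

```bash
python3 w.py
```

```text
t 22.80 pos [ 535.4 -173.6  123.1] yaw 55.02 tilt(z) [-0.      0.0001] w 0.179 F [-0.36 -0.38 -3.73] M [-0.075  0.096  0.301] q6 -1.32
```

move_arm(series="0 0 0.006 0 0 0.002 -1; 0 0 0.012 0 0 0.003 -1; 0 0 0.018 0 0 0.004 -1; 0 0 0.024 0 0 0.005 -1; 0 0 0.03 0 0 0.006 -1; 0 0 0.035 0 0 0.007 -1; 0 0 0.035 0 0 0.007 -1; 0 0 0.035 -0.001 0 0.007 -1")

```text
time: 23.6
tool_pos: [0.5355, -0.1736, 0.1226]
tcp_rot: [-2.838, -1.348, -0.0]
wrist_force: [-0.6, 1.8, 1.5]
width: 0.176
```

```bash
python3 w.py
```

```text
t 23.60 pos [ 535.5 -173.6  122.6] yaw 50.82 tilt(z) [0.0002 0.0002] w 0.176 F [-0.63  1.8   1.48] M [0.012 0.287 0.462] q6 -1.25
```

move_arm(series="0 0 0.006 0 0 0.001 -1; 0 0 0.012 0 0 0.002 -1; 0 0 0.018 0 0 0.003 -1; 0 0 0.024 0 0 0.003 -1; 0 0 0.03 0 0 0.004 -1; 0 0 0.035 0 0 0.004 -1; 0 0 0.035 0 0 0.004 -1; 0 0 0.035 -0.001 0 0.004 -1")

```text
time: 24.4
tool_pos: [0.5356, -0.1738, 0.1221]
tcp_rot: [2.885, 1.243, 0.001]
wrist_force: [-0.2, 0.5, 1.7]
width: 0.179
```

```bash
python3 w.py
```

```text
t 24.40 pos [ 535.6 -173.8  122.1] yaw 46.63 tilt(z) [0.0005 0.0001] w 0.179 F [-0.23  0.53  1.7 ] M [0.216 0.176 0.776] q6 -1.17
```

move_arm(series="0 0 0 0 0 0 -0.55; 0 0 0 0 0 0 -0.5; 0 0 0 0 0 0 -0.4; 0 0 0 0 0 0 -0.3; 0 0 0 0 0 0 -0.25; 0 0 0 0 0 0 -0.25; 0 0 0 0 0 0 -0.25; 0 0 0 0 0 0 -0.25")

```text
time: 25.2
tool_pos: [0.5354, -0.1738, 0.122]
tcp_rot: [-2.885, -1.243, -0.0]
wrist_force: [0.2, -0.1, 0.7]
width: 0.376
```

```bash
python3 w.py
```

```text
t 25.20 pos [ 535.4 -173.8  122. ] yaw 46.63 tilt(z) [0. 0.] w 0.376 F [ 0.16 -0.14  0.69] M [ 0.013  0.008 -0.011] q6 -1.17
```

Released and free of load. Now I'll rise straight up, clear the tester, and look.

move_arm(series="0 0 0 0 0 -0.05 -0.25; 0 0 0 0 0 -0.15 -0.25; 0 0 0 0 0 -0.28 -0.25; 0 0 0 0 0 -0.42 -0.25; 0 0 0 0 0 -0.56 -0.25; 0 0 0 0 0 -0.7 -0.25; 0 0 0 0 0 -0.85 -0.25; 0 0 0 0 0 -1 -0.25")

```text
time: 26.0
tool_pos: [0.5354, -0.1738, 0.2236]
tcp_rot: [2.885, 1.243, 0.001]
wrist_force: [0.1, 0.4, 0.2]
width: 0.374
```

move_arm(series="0 0 0 0.1 -0.1 0 -0.25; 0 0 0 0.22 -0.22 0 -0.25; 0 0 0 0.35 -0.35 0 -0.25; 0 0 0 0.48 -0.48 0 -0.25; 0 0 0 0.61 -0.61 0 -0.25; 0 0 0 0.74 -0.74 0 -0.25; 0 0 0 0.87 -0.87 0 -0.25; 0 0 0 1 -1 0 -0.25")

```text
time: 26.8
tool_pos: [0.5299, -0.0301, 0.2205]
tcp_rot: [-2.883, -1.244, 0.004]
wrist_force: [-0.4, -0.3, 0.1]
width: 0.374
```

move_arm(series="0 0 0 0.12 -0.12 0 -0.25; 0 0 0 0.25 -0.25 0 -0.25; 0 0 0 0.37 -0.37 0 -0.25; 0 0 0 0.5 -0.5 0 -0.25; 0 0 0 0.62 -0.62 0 -0.25; 0 0 0 0.75 -0.75 0 -0.25; 0 0 0 0.87 -0.87 0 -0.25; 0 0 0 1 -1 0 -0.25")

```text
time: 27.6
tool_pos: [0.5255, 0.1108, 0.2205]
tcp_rot: [-2.883, -1.244, 0.004]
wrist_force: [-0.1, 0.5, -0.8]
width: 0.373
```

```bash
python3 w.py; python3 - <<'E'
from workcell import viewer
import cv2,numpy as np
o=[]
for n in("top","side"):
    d=viewer.read_camera(n);p=d["pixels"];np.savez(f"pics/{n}4.npz",**{k:np.array(v) for k,v in d.items()})
    cv2.imwrite(f"pics/{n}4full.png",p[:,:,::-1])
    c=p[195:335,340:480] if n=="top" else p[250:450,235:435]
    o.append(cv2.resize(c,(400,400),interpolation=cv2.INTER_CUBIC))
cv2.imwrite("pics/z4.png",np.hstack(o)[:,:,::-1])
E
```

```text
t 27.60 pos [525.5 110.8 220.5] yaw 46.69 tilt(z) [-0.003  -0.0001] w 0.373 F [-0.12  0.45 -0.84] M [-0.025  0.027 -0.022] q6 -0.65
```

View pics/z4.png

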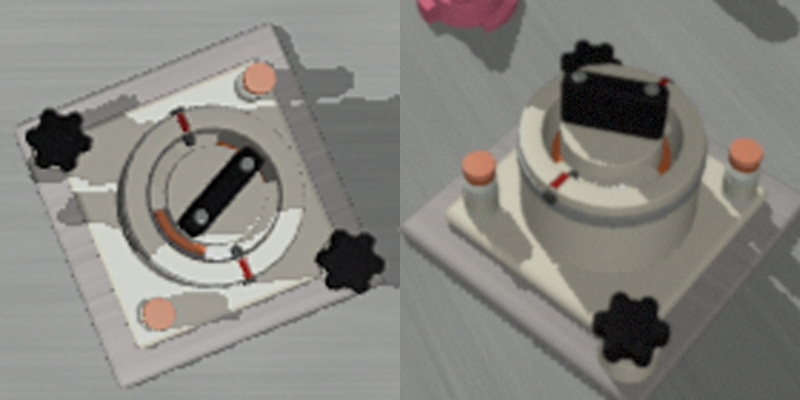

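View pics/top4full.png

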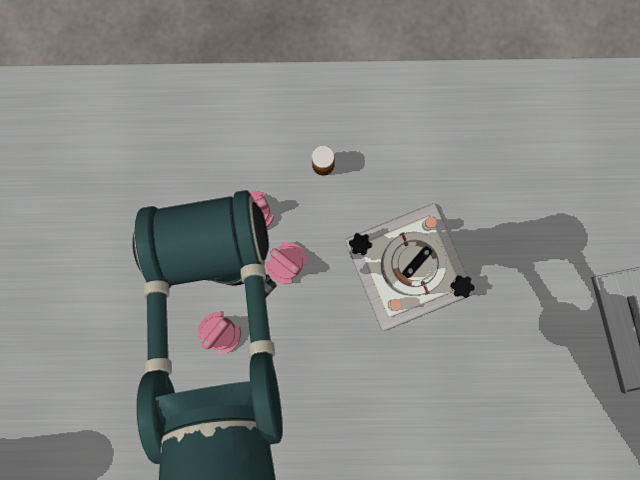

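The lid sits in the chamber with its bar diagonal (bolts at about crop (248,163) and (201,215)). The pins at (188,139) and (236,250) lie over the wings, and the vials and jar haven't moved. Next I'll measure the bar's angle and height.

```bash
python3 - <<'E'
from h import *
p,K,W=load("pics/top4.npz"); q,K2,W2=load("pics/side4.npz");T=(K,W);S=(K2,W2)
def cen(im,u,v):
    g=cv2.cvtColor(im,cv2.COLOR_RGB2GRAY).astype(float);u0,v0=int(round(u)),int(round(v));Y,X=np.mgrid[v0-3:v0+4,u0-3:u0+4];w=np.clip(g[v0-3:v0+4,u0-3:u0+4]-60,0,None);return (w*X).sum()/w.sum(),(w*Y).sum()/w.sum()
t=[cen(p,340+248*.35,195+163*.35),cen(p,340+201*.35,195+215*.35)]
s=[cen(q,235+(652-400)*.5,250+89*.5),cen(q,235+(579-400)*.5,250+76*.5)]
print(t,s)
P=[onz(*T,*a,.131) for a in t];d=P[0]-P[1];print(P,np.linalg.norm(d),"bar yaw",np.degrees(np.arctan2(d[1],d[0])))
for a in t:
  for b in s: print(tri(T,a,S,b))
E
```

```text
[(np.float64(426.6118421052632), np.float64(252.202850877193)), (np.float64(410.0403489640131), np.float64(270.52562704471103))] [(np.float64(360.58635703918725), np.float64(293.6792452830189)), (np.float64(323.8552311435523), np.float64(287.7773722627737))]
[array([ 0.55004563, -0.18858635,  0.131     ]), array([ 0.51890101, -0.15954865,  0.131     ])] 0.04258139163294566 bar yaw -42.994958939343086
(array([ 0.54958333, -0.18789152,  0.13508504]), np.float64(0.00019136347225098517))
(array([ 0.52972934, -0.17781108,  0.15025405]), np.float64(0.039745914486441124))
(array([ 0.53724801, -0.1706601 ,  0.12279101]), np.float64(0.04064395796847995))
(array([ 0.51849423, -0.15912966,  0.13327655]), np.float64(0.0005780547054645422))
```

```bash
python3 -c "
from workcell import bot
print(bot.finish_job())"
```

```text
the job is handed in; nothing more can be done
None
```

The lid is in the chamber and cammed tight, and I handed the job in at about 28 s. I gripped it by the bar and lowered it level between the pins, about 17° clockwise of their line. It touched the sealing plate, and I then twisted it clockwise.

- **Bite:** it came at about 49° from the pin line, shown by the downward pull and a rising twisting torque. I turned about 15–16° past that and followed the lid down about 1.9 mm, against the roughly 2 mm you gave.
- **After release:** the gripper read almost no force. The cameras show the bar at −43.0°, against −43.4° when I let go, so it did not turn back. The lid looks centred, with the pins over its wings, and the vials, jar and pink look-alikes look unmoved.
- **Less certain:** I inferred the clamp force from the angle and the drop, not from a direct reading. The onset of the bite is good to about ±2°. The camera height of the lid (bolts at 133–135 mm, about 133 mm expected) is only good to about 2 mm. The final torque of 0.78 N·m was higher than the roughly 0.4 N·m I estimated with guessed friction.

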